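# Pick a mixed order of brushes and sanding drums into the kit tray

## Robot

A 6-joint arm with a two-finger parallel gripper is mounted at the origin on the work surface. World frame = base frame: x ahead of the robot, y to its left, z up, the work surface at z = 0. Lengths are in mm, angles in rad, forces in N, time in s.
With the tool pointing down it reaches from about 275 to 750 mm from the base axis. Payload 10.2 kg.
Tool frame: the origin (TCP) lies on the centre line of the jaws, within the pads' length; the fingertips stand 17 mm ahead of it and the grasp point (between the pads) lies 2 mm behind it; z points along the fingers, y is the line along which they close (so a half turn about z gives the same grasp; the last joint's range is limited). The gripper opens to 85 mm and grips with 20 to 120 N. Pads are 22 mm wide; open, the fingers measure 114 mm over their backs; the gripper's body (76 mm by 85 mm) begins 54 mm behind the grasp point. The pads swing forward as they close: fully open they stand 13 mm farther back than shut.
Start: joints at [-1.436, 0.313, 1.498, -0, 1.331, -0.223], TCP at [183.85, -491.763, 248.294] pointing down, gripper open.
Joint ranges: [-2.94, 2.94], [-0.97, 2.17], [0.19, 2.56], [-1.23, 4.37], [0.02, 3.11], [-2.88, 2.88]. Speed limits (rad/s): [2.39, 2.39, 3.01, 3.14, 3.14, 3.14].

## Interface

Orientations are given as a unit quaternion [w, x, y, z].
In Python, from rig import ctrl gives the robot as it stands. The module is installed in compiled form; this text tells all that it offers.
- The arm moves only by the shell command python3 -m jog 'ROWS' [FORCE]. ROWS is JSON, a list of rows, each an object with "delta_pos": the shift along the world's x, y, z in mm, a list of three; "angular": the turn, a rotation vector about the world's x, y, z in rad, a list of three; "fingers": the opening, from 0 (shut) to 1 (fully open). In form: [{"delta_pos": [tx, ty, tz], "angular": [rx, ry, rz], "fingers": fingers}, ...]. A call has 1 to 10 rows; each row is the pose to reach, as a shift and turn from the pose commanded when the call began; what a row does not reach only later rows make up. A row lasts 1/8 s, in which the tool goes at most 62.5 mm and 10.7 degrees, less where a joint would pass 70% of its speed; a pose out of reach is approached as far as the arm can. A call with a gripper value outside its range is refused whole. The fingers move at their own pace and stop on an object; FORCE is the grip in N (left out, the last holds). Time passes only in rows, so rows that repeat a pose let the fingers close. It gives the time, the measured TCP pose, the force, the opening and the grip force at its end, in the units of the state.
- ctrl.sense(): the state, without advancing time (a new reading comes with each control period).
- ctrl.capture(name): name is "scene" or "side" or "wrist"; returns a dict with "pixels" (400x640x3 uint8, blue, green, red), "fx", "fy", "cx", "cy" (pixels), "R" (3x3) and "t" (3): a world point X has camera coordinates R X + t. Camera axes: x right, y down, z forward; pixel columns grow to the right and rows downward; lengths in mm; the calibration is good to about 2 mm. A picture is of the moment at which its call begins. There is no depth.
- ctrl.finish_job(): hands the job in; it is judged then, once.
The state is a dict: "time_s": time; "joints": joint angles; "dq": joint speeds; "tau": joint torques, N m; "eef_pos": TCP position; "ee_rot": TCP orientation; "force": force on the tool from outside, world axes, zero at the start; "wrist_torque": the same for the moment, N m; "grip_width": opening from 0.0 (shut) to 1.0 (fully open); "grip_force": force on a finger pad.
Only numpy, scipy, OpenCV 4.12 (cv2) and the standard library are available. Lean on these libraries where they do the work, as an engineer would, in place of code of your own. Each camera call takes 0.05 s, during which the arm holds its last target. There are 200 camera calls.

## Task

Pick the order into the black kit tray: the blue and the yellow wire cup brush and the red and the white sanding drum, each set down standing upright in the insert of its own colour. Leave the red brush and the blue drum standing where they are; they are not part of this order.

Things in the scene. Friction and masses are not known exactly. Their poses are not given: they have to be found in the camera images.
- brush_blue_center (a point): blue wire cup brush, a loose part standing upright on its bristles: a grey wire skirt 52 mm across at the bottom, over it a blue plastic cup 38 mm across (26 to 45 mm up), and on top a steel hex boss 18 mm wide; 70 mm high in all. It belongs to the order. This point is on its axis, half-way up (35 mm above its underside); z points up along the axis. A grip across the cup at this height is 38 mm wide.
- brush_yellow_center (a point): yellow wire cup brush, a loose part standing upright on its bristles: a grey wire skirt 52 mm across at the bottom, over it a yellow plastic cup 38 mm across (26 to 45 mm up), and on top a steel hex boss 18 mm wide; 70 mm high in all. It belongs to the order. This point is on its axis, half-way up (35 mm above its underside); z points up along the axis. A grip across the cup at this height is 38 mm wide.
- drum_red_center (a point): red sanding drum, loose, standing on its flat end: a straight black abrasive sleeve 44 mm across and 48 mm high, with a red disc 31 mm across and 6 mm thick on its end, seen from above in a black ring, and on top a steel hex boss 18 mm wide; 70 mm high in all. It belongs to the order. This point is on its axis, half-way up (35 mm above its underside); z points up along the axis. A grip across the sleeve at this height is 44 mm wide.
- drum_white_center (a point): white sanding drum, loose, standing on its flat end: a straight black abrasive sleeve 44 mm across and 48 mm high, with a white disc 31 mm across and 6 mm thick on its end, seen from above in a black ring, and on top a steel hex boss 18 mm wide; 70 mm high in all. It belongs to the order. This point is on its axis, half-way up (35 mm above its underside); z points up along the axis. A grip across the sleeve at this height is 44 mm wide.
- brush_red_center (a point): red wire cup brush, a loose part standing upright on its bristles: a grey wire skirt 52 mm across at the bottom, over it a red plastic cup 38 mm across (26 to 45 mm up), and on top a steel hex boss 18 mm wide; 70 mm high in all. Not in the order: leave it be. This point is on its axis, half-way up (35 mm above its underside); z points up along the axis. A grip across the cup at this height is 38 mm wide.
- drum_blue_center (a point): blue sanding drum, loose, standing on its flat end: a straight black abrasive sleeve 44 mm across and 48 mm high, with a blue disc 31 mm across and 6 mm thick on its end, seen from above in a black ring, and on top a steel hex boss 18 mm wide; 70 mm high in all. Not in the order: leave it be. This point is on its axis, half-way up (35 mm above its underside); z points up along the axis. A grip across the sleeve at this height is 44 mm wide.
- insert_red_floor (a point): red insert: a square open plastic box 77 mm wide outside, 71 mm inside, its walls 3 mm thick and rising 12 mm above its inner floor, fixed in the black kit tray beside the other three (two by two, centres 80 mm apart). The tray itself may lie turned by up to 20 degrees. This point is the centre of its inner floor, 9 mm above the table; x and y run along its walls, z up.
- insert_blue_floor (a point): blue insert: a square open plastic box 77 mm wide outside, 71 mm inside, its walls 3 mm thick and rising 12 mm above its inner floor, fixed in the black kit tray beside the other three (two by two, centres 80 mm apart). The tray itself may lie turned by up to 20 degrees. This point is the centre of its inner floor, 9 mm above the table; x and y run along its walls, z up.
- insert_yellow_floor (a point): yellow insert: a square open plastic box 77 mm wide outside, 71 mm inside, its walls 3 mm thick and rising 12 mm above its inner floor, fixed in the black kit tray beside the other three (two by two, centres 80 mm apart). The tray itself may lie turned by up to 20 degrees. This point is the centre of its inner floor, 9 mm above the table; x and y run along its walls, z up.
- insert_white_floor (a point): white insert: a square open plastic box 77 mm wide outside, 71 mm inside, its walls 3 mm thick and rising 12 mm above its inner floor, fixed in the black kit tray beside the other three (two by two, centres 80 mm apart). The tray itself may lie turned by up to 20 degrees. This point is the centre of its inner floor, 9 mm above the table; x and y run along its walls, z up.
Not all that is in view belongs to the job. What is shaped like the part that bears drum_white_center but green or orange is not meant.

How it is judged (in metres and radians):
At the end, for the whole second after the job is handed in: Both ordered brushes and both ordered drums stand upright (0.15 rad) at rest on the floor of the insert of their colour, axis within 22 mm of its centre, mid-point under 40 mm above its floor; the red brush and blue drum stand upright at rest within 30 mm of where they began (horizontal distance between brush_blue_center and insert_blue_floor below 0.022 m and z of brush_blue_center in the frame of insert_blue_floor below 0.04 m and angle between each of brush_blue_center, brush_yellow_center, drum_red_center, drum_white_center, brush_red_center, drum_blue_center's own z axis and vertical below 0.15 rad and linear speed of each of brush_blue, brush_yellow, drum_red, drum_white, brush_red, drum_blue below 0.02 m/s and horizontal distance between brush_yellow_center and insert_yellow_floor below 0.022 m and z of brush_yellow_center in the frame of insert_yellow_floor below 0.04 m and horizontal distance between drum_red_center and insert_red_floor below 0.022 m and z of drum_red_center in the frame of insert_red_floor below 0.04 m and horizontal distance between drum_white_center and insert_white_floor below 0.022 m and z of drum_white_center in the frame of insert_white_floor below 0.04 m and distance of each of brush_red_center, drum_blue_center from where it was at the start of the episode below 0.03 m); the robot touches nothing.
It fails at once if the red brush is moved more than 30 mm (distance of brush_red_center from where it was at the start of the episode above 0.03 m).
It fails at once if the blue drum is moved more than 30 mm (distance of drum_blue_center from where it was at the start of the episode above 0.03 m).
It also fails if it takes over 112 s, if anything falls off the work surface, if the arm or the gripper's body presses on something with over 40 N, if the wrist force passes 120 N, or if a joint passes its speed limit or range.

## Working session

There is one attempt and no reset: what is moved stays moved. The work goes in short steps, Python scripts to look and compute and a shell command to move; the robot and the scene stay as the last step left them, time stands still between calls to the robot, and variables do not carry over. Pictures are saved under pics/ and viewed, at most 14 in all, crops included, and the job is handed in when it is done.

```bash
mkdir -p pics; python3 - <<'E'
from rig import ctrl
import cv2,json
for n in("scene","side","wrist"):
    c=ctrl.capture(n); cv2.imwrite(f"pics/{n}0.png",c["pixels"])
    print(n,c["fx"],c["cx"],c["cy"],[[round(float(v),4) for v in r] for r in c["R"]],c["t"])
s=ctrl.sense(); print(s["time_s"],s["eef_pos"],s["ee_rot"],s["grip_width"])
E
```

```text
scene 475.48364439297467 318.45954356926296 199.2277570760301 [[0.4072, 0.9133, -0.0058], [0.784, -0.3527, -0.5108], [-0.4686, 0.2035, -0.8597]] [-194.57243111 -413.25265484 1330.67406928]
side 464.7888285884333 313.7423741696146 198.61646113658722 [[-0.9782, -0.207, 0.0161], [-0.1189, 0.4947, -0.8609], [0.1703, -0.844, -0.5085]] [528.17096912 142.52673544 860.91158636]
wrist 291.53476090636804 327.63457674876 197.35213802172163 [[0.3506, -0.9365, -0.0007], [-0.9015, -0.3377, 0.2707], [-0.2538, -0.0943, -0.9627]] [-524.38231569  -35.11506203  378.33483886]
0.15 [ 183.82214709 -491.58712776  247.88052046] [-4.80342466e-04  9.84041859e-01  1.77936475e-01  1.63438917e-05] 1.0033384522119642
```

View pics/scene0.png

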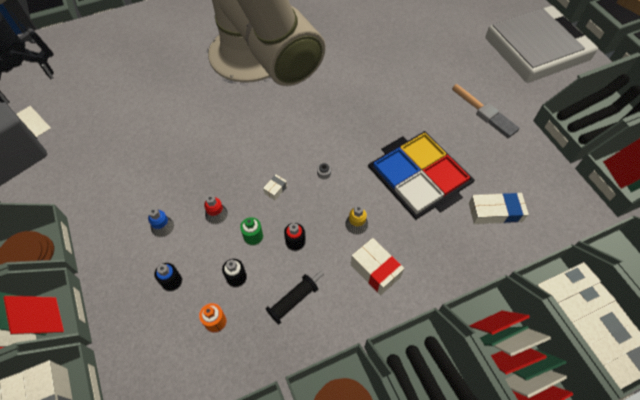

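View pics/side0.png

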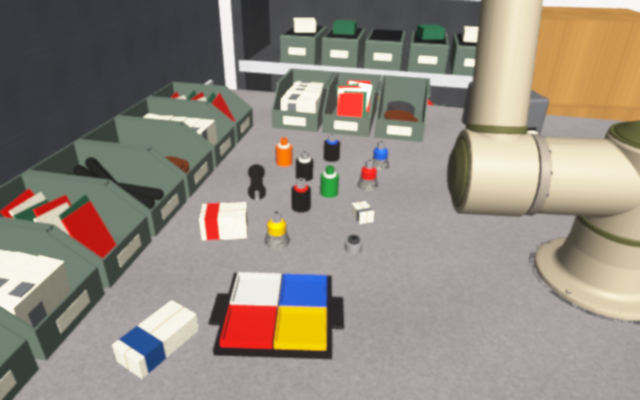

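The scene shows six wanted or protected parts. Approximate pixels are brushes blue (158,218), red (213,206) and yellow (358,216), and drums blue (168,275), white (233,270) and red (294,235). The tray is near (421,173). Green and orange drums are distractors. I'll enlarge to read positions.

```bash
python3 - <<'E'
import cv2
im=cv2.imread("pics/scene0.png")
for n,(x,y) in dict(a=(135,180),b=(330,120)).items():
    w,h=(200,120) if n=='a' else (160,120)
    cv2.imwrite(f"pics/c{n}.png",cv2.resize(im[y:y+h,x:x+w],None,fx=800/w if n=='a' else 5,fy=800/w if n=='a' else 5,interpolation=cv2.INTER_CUBIC))
E
```

```text
(no output)
```

View pics/ca.png

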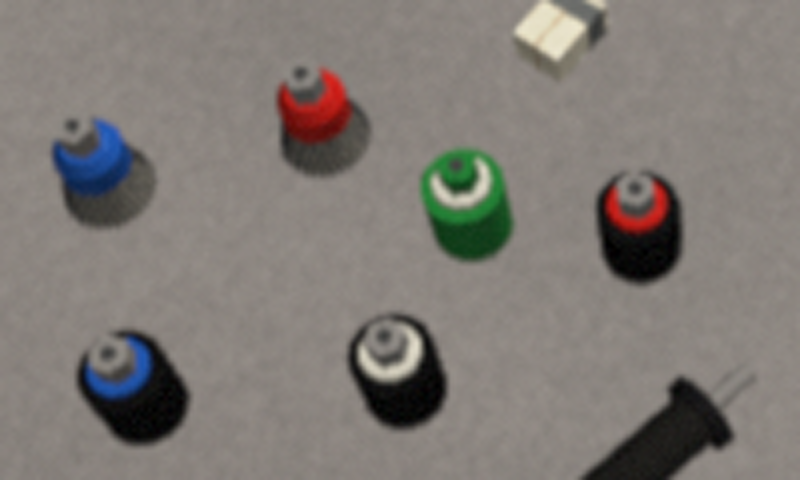

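View pics/cb.png

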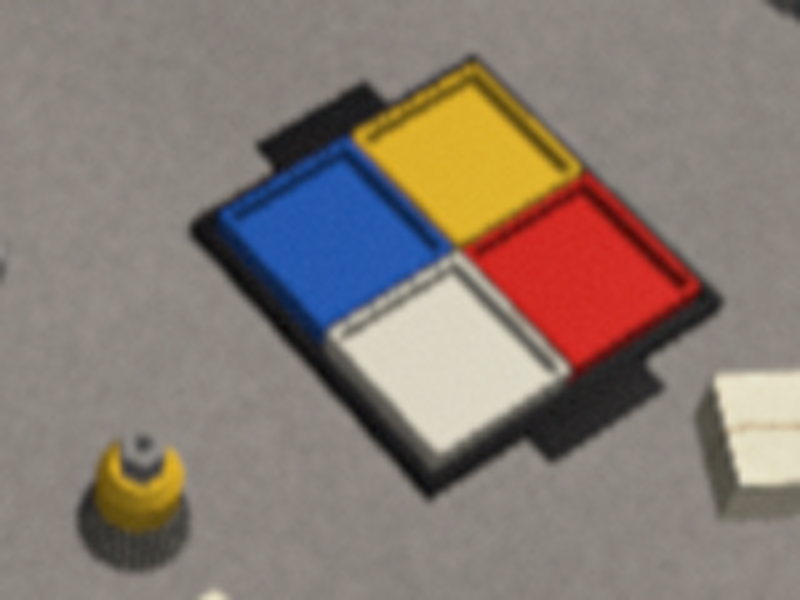

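```bash
cat > h.py <<'E'
import numpy as np, json
from rig import ctrl
def ray(c,u,v,z):
    R=np.array(c["R"]);t=np.array(c["t"]);o=-R.T@t
    d=R.T@np.array([(u-c["cx"])/c["fx"],(v-c["cy"])/c["fy"],1]); return (o+d*(z-o[2])/d[2])[:2]
def proj(c,X):
    q=np.array(c["R"])@np.array(X,float)+c["t"]; return [float(c["fx"]*q[0]/q[2]+c["cx"]),float(c["fy"]*q[1]/q[2]+c["cy"])]
E
python3 - <<'E'
from h import *
import cv2
c=ctrl.capture("scene"); s=ctrl.capture("side")
P=dict(bblue=(73,127),bred=(302,75),green=(458,165),dred=(636,187),dblue=(108,354),dwhite=(386,337))
px={k:((u+.5)/4-.5+135,(v+.5)/4-.5+180) for k,(u,v) in P.items()}
f=lambda u,v:((u+.5)/5-.5+330,(v+.5)/5-.5+120)
px["byel"]=f(143,445)
im=s["pixels"].copy()
im=cv2.resize(im[120:260,200:400],None,fx=4,fy=4,interpolation=cv2.INTER_CUBIC)
for k,p in px.items():
    w=ray(c,*p,69); q=proj(s,[*w,69]); print(k,w.round(1),np.round(q,1),np.hypot(*w).round())
    cv2.drawMarker(im,tuple(int((a-b+.5)*4-.5) for a,b in zip(q,(200,120))),(255,0,255),cv2.MARKER_CROSS,12,1)
W=[ray(c,*f(*p),21) for p in((217,214),(473,63),(702,292),(435,462),(459,250))]
print(np.round(W,1)); print([np.hypot(*(W[i]-W[(i+1)%4])).round(1) for i in range(4)],np.mean(W[:4],0).round(1))
e=[W[i+1]-W[i] for i in range(3)]+[W[0]-W[3]]; print([np.degrees(np.arctan2(x[1],x[0])).round(1) for x in e])
for w in W:
    q=proj(s,[*w,21]); print(np.round(q,1))
cv2.imwrite("pics/sidec.png",im)
E
```

```text
bblue [ 441.8 -361.3] [380.  141.5] 571.0
bred [ 460.5 -242.8] [367.8 160.2] 521.0
green [ 545.3 -185.8] [328.6 166.8] 576.0
dred [ 594.6 -107.1] [300.  180.1] 604.0
dblue [ 573.7 -376.7] [331.  134.4] 686.0
dwhite [ 620.7 -250.2] [303.1 152.1] 669.0
byel [611.3  31.7] [275.  212.1] 612.0
[[491.2 133.5]
 [462.8 287.9]
 [620.8 315.3]
 [648.2 159.5]
 [555.2 226. ]]
[np.float64(157.0), np.float64(160.4), np.float64(158.2), np.float64(159.1)] [555.8 224.1]
[np.float64(100.4), np.float64(9.8), np.float64(-80.0), np.float64(-170.6)]
[325.2 273.4]
[324.7 342.2]
[216.7 337.9]
[235.7 269.7]
[275.9 303.6]
```

View pics/sidec.png

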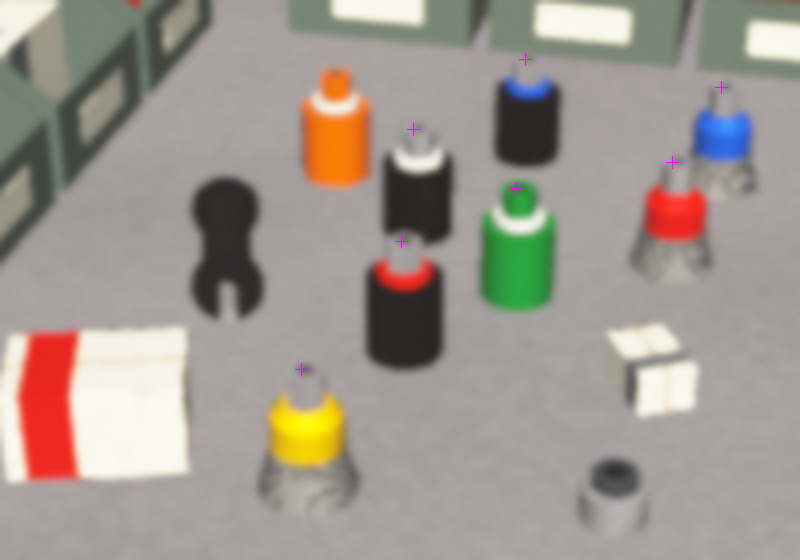

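The side view puts each marker within about 1 px of its boss top, so the positions hold. The tray sides come out at 157–160 mm, as they should, with the tray turned 10°. I'll move above the blue brush and turn the jaws onto the tray's diagonal.

```bash
python3 -m jog '[{"delta_pos":[257,131,-80],"angular":[0,0,0.6],"fingers":1},{"delta_pos":[257,131,-80],"angular":[0,0,0.6],"fingers":1},{"delta_pos":[257,131,-80],"angular":[0,0,0.6],"fingers":1},{"delta_pos":[257,131,-80],"angular":[0,0,0.6],"fingers":1},{"delta_pos":[257,131,-80],"angular":[0,0,0.6],"fingers":1},{"delta_pos":[257,131,-80],"angular":[0,0,0.6],"fingers":1},{"delta_pos":[257,131,-80],"angular":[0,0,0.6],"fingers":1},{"delta_pos":[257,131,-80],"angular":[0,0,0.6],"fingers":1},{"delta_pos":[257,131,-80],"angular":[0,0,0.6],"fingers":1}]' 40
python3 - <<'E'
from h import *
import cv2
c=ctrl.capture("wrist"); im=c["pixels"].copy()
for p in [(441,-361,70),(441,-361,0)]:
    q=proj(c,p); print(q); cv2.drawMarker(im,tuple(int(round(x)) for x in q),(255,0,255),cv2.MARKER_CROSS,10,1)
cv2.imwrite("pics/w1.png",im)
E
```

```text
time_s: 1.38
eef_pos: [440.2, -361.4, 168.7]
ee_rot: [0.0, 0.888, 0.46, 0.0]
force: [-0.9, -0.7, -1.0]
grip_width: 0.999
grip_force: 0.0
[328.0992811038813, 203.35128181553014]
[327.93706458649876, 183.65272989076954]
```

View pics/w1.png

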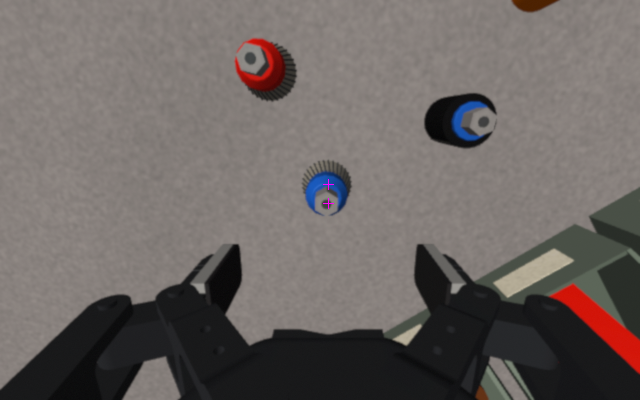

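The boss shows at (326,204) against (328,203) predicted, so the position is good to about 1–2 mm. I'll descend, grip and take a side picture.

```bash
python3 -m jog '[{"delta_pos":[0,0,-45],"angular":[0,0,0],"fingers":1},{"delta_pos":[0,0,-90],"angular":[0,0,0],"fingers":1},{"delta_pos":[0,0,-115],"angular":[0,0,0],"fingers":1},{"delta_pos":[0,0,-130],"angular":[0,0,0],"fingers":1},{"delta_pos":[0,0,-130],"angular":[0,0,0],"fingers":0},{"delta_pos":[0,0,-130],"angular":[0,0,0],"fingers":0},{"delta_pos":[0,0,-130],"angular":[0,0,0],"fingers":0},{"delta_pos":[0,0,-130],"angular":[0,0,0],"fingers":0},{"delta_pos":[0,0,-130],"angular":[0,0,0],"fingers":0},{"delta_pos":[0,0,-130],"angular":[0,0,0],"fingers":0}]' 40
python3 -m jog '[{"delta_pos":[0,0,0],"angular":[0,0,0],"fingers":0},{"delta_pos":[0,0,0],"angular":[0,0,0],"fingers":0},{"delta_pos":[0,0,15],"angular":[0,0,0],"fingers":0},{"delta_pos":[0,0,40],"angular":[0,0,0],"fingers":0},{"delta_pos":[0,0,40],"angular":[0,0,0],"fingers":0}]' 40
python3 - <<'E'
from h import *
import cv2
c=ctrl.capture("side"); cv2.imwrite("pics/s1.png",cv2.resize(c["pixels"][60:220,300:460],None,fx=3,fy=3))
E
```

```text
time_s: 2.68
eef_pos: [441.3, -361.3, 39.6]
ee_rot: [0.001, 0.887, 0.461, 0.0]
force: [-1.6, 0.6, 6.8]
grip_width: 0.431
grip_force: 40.0
time_s: 3.3
eef_pos: [441.6, -361.6, 80.5]
ee_rot: [0.002, 0.887, 0.461, 0.0]
force: [0.4, -0.0, -1.1]
grip_width: 0.435
grip_force: 40.2
```

View pics/s1.png

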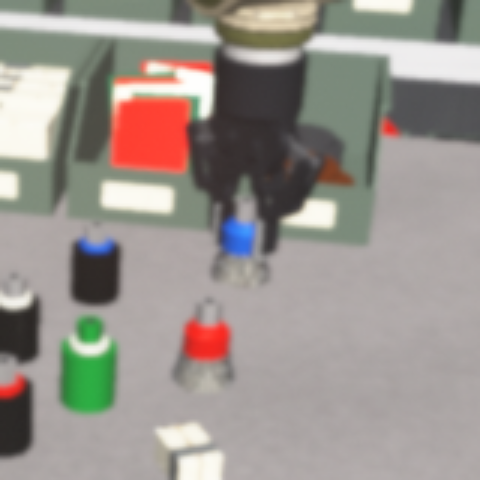

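The blue brush is held upright. I'll carry it to the blue insert.

```bash
python3 -m jog '[{"delta_pos":[0,0,60],"angular":[0,0,0],"fingers":0},{"delta_pos":[7,50,90],"angular":[0,0,0],"fingers":0},{"delta_pos":[15,100,90],"angular":[0,0,0],"fingers":0},{"delta_pos":[81.5,540,90],"angular":[0,0,0],"fingers":0},{"delta_pos":[81.5,540,90],"angular":[0,0,0],"fingers":0},{"delta_pos":[81.5,540,90],"angular":[0,0,0],"fingers":0},{"delta_pos":[81.5,540,90],"angular":[0,0,0],"fingers":0},{"delta_pos":[81.5,540,90],"angular":[0,0,0],"fingers":0},{"delta_pos":[81.5,540,90],"angular":[0,0,0],"fingers":0},{"delta_pos":[81.5,540,90],"angular":[0,0,0],"fingers":0}]'
python3 -m jog '[{"delta_pos":[0,0,0],"angular":[0,0,0],"fingers":0}]'
```

```text
time_s: 4.6
eef_pos: [520.9, 173.9, 167.4]
ee_rot: [-0.0, 0.888, 0.461, -0.001]
force: [0.6, -0.5, -1.5]
grip_width: 0.432
grip_force: 40.6
time_s: 4.72
eef_pos: [520.5, 175.4, 167.0]
ee_rot: [-0.001, 0.886, 0.463, -0.001]
force: [0.4, -0.8, -0.9]
grip_width: 0.432
grip_force: 40.6
```

```bash
python3 -m jog '[{"delta_pos":[2,3,-50],"angular":[0,0,0],"fingers":0},{"delta_pos":[2,3,-90],"angular":[0,0,0],"fingers":0},{"delta_pos":[2,3,-108],"angular":[0,0,0],"fingers":0},{"delta_pos":[2,3,-114],"angular":[0,0,0],"fingers":0},{"delta_pos":[2,3,-118],"angular":[0,0,0],"fingers":0},{"delta_pos":[2,3,-118],"angular":[0,0,0],"fingers":0}]'
python3 -m jog '[{"delta_pos":[0,0,0],"angular":[0,0,0],"fingers":0.75},{"delta_pos":[0,0,0],"angular":[0,0,0],"fingers":0.75},{"delta_pos":[0,0,0],"angular":[0,0,0],"fingers":0.75},{"delta_pos":[0,0,0],"angular":[0,0,0],"fingers":0.75},{"delta_pos":[0,0,30],"angular":[0,0,0],"fingers":0.75},{"delta_pos":[0,0,75],"angular":[0,0,0],"fingers":0.75},{"delta_pos":[0,0,110],"angular":[0,0,0],"fingers":0.75},{"delta_pos":[0,0,110],"angular":[0,0,0],"fingers":0.75}]'
```

```text
time_s: 5.48
eef_pos: [523.4, 174.7, 50.7]
ee_rot: [0.0, 0.888, 0.461, 0.0]
force: [0.2, -0.3, -1.6]
grip_width: 0.43
grip_force: 40.7
time_s: 6.48
eef_pos: [524.3, 175.0, 162.9]
ee_rot: [0.001, 0.887, 0.461, 0.002]
force: [-0.1, 0.8, 0.1]
grip_width: 0.752
grip_force: 0.0
```

```bash
python3 -m jog '[{"delta_pos":[96,-425,5],"angular":[0,0,0],"fingers":1},{"delta_pos":[96,-425,5],"angular":[0,0,0],"fingers":1},{"delta_pos":[96,-425,5],"angular":[0,0,0],"fingers":1},{"delta_pos":[96,-425,5],"angular":[0,0,0],"fingers":1},{"delta_pos":[96,-425,5],"angular":[0,0,0],"fingers":1},{"delta_pos":[96,-425,5],"angular":[0,0,0],"fingers":1},{"delta_pos":[96,-425,5],"angular":[0,0,0],"fingers":1},{"delta_pos":[96,-425,5],"angular":[0,0,0],"fingers":1},{"delta_pos":[96,-425,5],"angular":[0,0,0],"fingers":1},{"delta_pos":[96,-425,5],"angular":[0,0,0],"fingers":1}]'
python3 - <<'E'
from h import *
import cv2
c=ctrl.capture("wrist"); im=c["pixels"].copy()
for p in [(620,-250,70),(620,-250,0)]:
    q=proj(c,p); print(q); cv2.drawMarker(im,tuple(int(round(x)) for x in q),(255,0,255),cv2.MARKER_CROSS,10,1)
cv2.imwrite("pics/w2.png",im); cv2.imwrite("pics/sc2.png",cv2.resize(ctrl.capture("scene")["pixels"][120:240,350:490],None,fx=4,fy=4))
print(ctrl.sense()["eef_pos"])
E
```

```text
time_s: 7.72
eef_pos: [619.2, -248.8, 165.1]
ee_rot: [-0.0, 0.887, 0.461, -0.0]
force: [-0.2, 0.3, -0.1]
grip_width: 0.999
grip_force: 0.0
[329.4398978968939, 206.34387839743738]
[329.0593326429364, 185.78659121869012]
[ 619.34277821 -249.03481576  165.45132494]
```

View pics/w2.png

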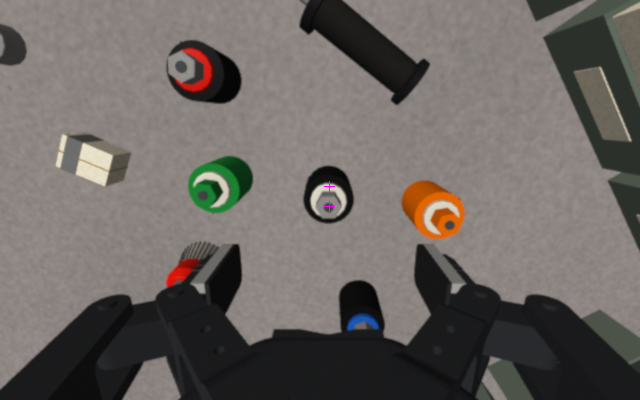

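View pics/sc2.png

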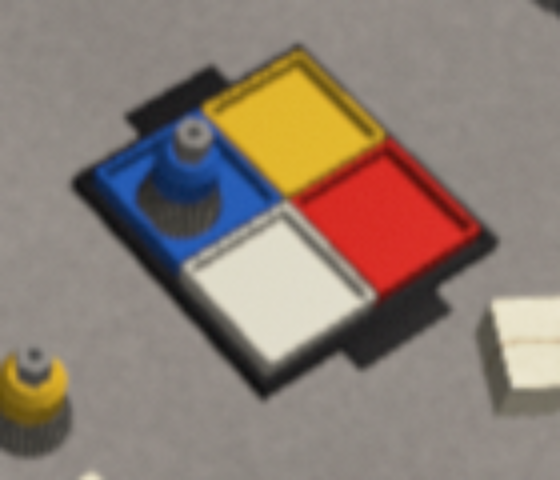

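The marker sits on the white drum's boss. Orange and green edges are about 74 mm off on either side, clear of the 57 mm fingers. The blue brush stands upright in its insert, so I'll pick the white drum.

```bash
python3 -m jog '[{"delta_pos":[1,-1,-45],"angular":[0,0,0],"fingers":1},{"delta_pos":[1,-1,-90],"angular":[0,0,0],"fingers":1},{"delta_pos":[1,-1,-115],"angular":[0,0,0],"fingers":1},{"delta_pos":[1,-1,-127],"angular":[0,0,0],"fingers":1},{"delta_pos":[1,-1,-127],"angular":[0,0,0],"fingers":0},{"delta_pos":[1,-1,-127],"angular":[0,0,0],"fingers":0},{"delta_pos":[1,-1,-127],"angular":[0,0,0],"fingers":0},{"delta_pos":[1,-1,-127],"angular":[0,0,0],"fingers":0},{"delta_pos":[1,-1,-127],"angular":[0,0,0],"fingers":0},{"delta_pos":[1,-1,-127],"angular":[0,0,0],"fingers":0}]' 40
python3 -m jog '[{"delta_pos":[0,0,0],"angular":[0,0,0],"fingers":0},{"delta_pos":[0,0,20],"angular":[0,0,0],"fingers":0},{"delta_pos":[0,0,75],"angular":[0,0,0],"fingers":0},{"delta_pos":[0,0,130],"angular":[0,0,0],"fingers":0},{"delta_pos":[0,0,130],"angular":[0,0,0],"fingers":0}]' 40
python3 - <<'E'
from h import *
c=ctrl.capture("scene"); print(ray(c,398,152.5,78))
E
```

```text
time_s: 9.07
eef_pos: [620.9, -251.5, 40.0]
ee_rot: [0.001, 0.887, 0.461, 0.001]
force: [-0.8, 0.9, 6.3]
grip_width: 0.503
grip_force: 41.0
time_s: 9.7
eef_pos: [621.8, -252.1, 174.9]
ee_rot: [0.004, 0.887, 0.461, 0.003]
force: [0.2, 0.0, -0.3]
grip_width: 0.5
grip_force: 41.0
[523.71746846 172.99649645]
```

```bash
python3 -m jog '[{"delta_pos":[-19,444,0],"angular":[0,0,0],"fingers":0},{"delta_pos":[-19,444,0],"angular":[0,0,0],"fingers":0},{"delta_pos":[-19,444,0],"angular":[0,0,0],"fingers":0},{"delta_pos":[-19,444,0],"angular":[0,0,0],"fingers":0},{"delta_pos":[-19,444,0],"angular":[0,0,0],"fingers":0},{"delta_pos":[-19,444,0],"angular":[0,0,0],"fingers":0},{"delta_pos":[-19,444,0],"angular":[0,0,0],"fingers":0},{"delta_pos":[-19,444,0],"angular":[0,0,0],"fingers":0},{"delta_pos":[-19,444,0],"angular":[0,0,0],"fingers":0},{"delta_pos":[-19,444,0],"angular":[0,0,0],"fingers":0}]'
python3 -m jog '[{"delta_pos":[0,0,0],"angular":[0,0,0],"fingers":0}]'
```

```text
time_s: 11.0
eef_pos: [601.3, 191.4, 167.9]
ee_rot: [-0.0, 0.888, 0.46, -0.0]
force: [-0.6, -0.8, -0.1]
grip_width: 0.502
grip_force: 41.2
time_s: 11.12
eef_pos: [601.4, 191.6, 168.2]
ee_rot: [-0.0, 0.888, 0.46, -0.0]
force: [0.1, -0.1, -1.1]
grip_width: 0.502
grip_force: 41.2
```

```bash
python3 -m jog '[{"delta_pos":[0,0,-50],"angular":[0,0,0],"fingers":0},{"delta_pos":[0,0,-90],"angular":[0,0,0],"fingers":0},{"delta_pos":[0,0,-108],"angular":[0,0,0],"fingers":0},{"delta_pos":[0,0,-114],"angular":[0,0,0],"fingers":0},{"delta_pos":[0,0,-118],"angular":[0,0,0],"fingers":0},{"delta_pos":[0,0,-118],"angular":[0,0,0],"fingers":0}]'
python3 -m jog '[{"delta_pos":[0,0,0],"angular":[0,0,0],"fingers":0.75},{"delta_pos":[0,0,0],"angular":[0,0,0],"fingers":0.75},{"delta_pos":[0,0,0],"angular":[0,0,0],"fingers":0.75},{"delta_pos":[0,0,0],"angular":[0,0,0],"fingers":0.75},{"delta_pos":[0,0,30],"angular":[0,0,0],"fingers":0.75},{"delta_pos":[0,0,75],"angular":[0,0,0],"fingers":0.75},{"delta_pos":[0,0,110],"angular":[0,0,0],"fingers":0.75},{"delta_pos":[0,0,110],"angular":[0,0,0],"fingers":0.75}]'
```

```text
time_s: 11.88
eef_pos: [601.7, 192.9, 51.2]
ee_rot: [0.0, 0.888, 0.461, 0.001]
force: [0.4, 0.1, -1.3]
grip_width: 0.502
grip_force: 41.2
time_s: 12.88
eef_pos: [602.3, 193.0, 163.3]
ee_rot: [0.001, 0.887, 0.461, 0.003]
force: [-0.1, -0.0, -0.3]
grip_width: 0.753
grip_force: 0.0
```

```bash
python3 -m jog '[{"delta_pos":[-8,-300,5],"angular":[0,0,0],"fingers":1},{"delta_pos":[-8,-300,5],"angular":[0,0,0],"fingers":1},{"delta_pos":[-8,-300,5],"angular":[0,0,0],"fingers":1},{"delta_pos":[-8,-300,5],"angular":[0,0,0],"fingers":1},{"delta_pos":[-8,-300,5],"angular":[0,0,0],"fingers":1},{"delta_pos":[-8,-300,5],"angular":[0,0,0],"fingers":1},{"delta_pos":[-8,-300,5],"angular":[0,0,0],"fingers":1},{"delta_pos":[-8,-300,5],"angular":[0,0,0],"fingers":1}]'
python3 -m jog '[{"delta_pos":[0,0,-45],"angular":[0,0,0],"fingers":1},{"delta_pos":[0,0,-90],"angular":[0,0,0],"fingers":1},{"delta_pos":[0,0,-115],"angular":[0,0,0],"fingers":1},{"delta_pos":[0,0,-127],"angular":[0,0,0],"fingers":1},{"delta_pos":[0,0,-127],"angular":[0,0,0],"fingers":0},{"delta_pos":[0,0,-127],"angular":[0,0,0],"fingers":0},{"delta_pos":[0,0,-127],"angular":[0,0,0],"fingers":0},{"delta_pos":[0,0,-127],"angular":[0,0,0],"fingers":0},{"delta_pos":[0,0,-127],"angular":[0,0,0],"fingers":0},{"delta_pos":[0,0,-127],"angular":[0,0,0],"fingers":0}]' 40
python3 -m jog '[{"delta_pos":[0,0,0],"angular":[0,0,0],"fingers":0},{"delta_pos":[0,0,20],"angular":[0,0,0],"fingers":0},{"delta_pos":[0,0,75],"angular":[0,0,0],"fingers":0},{"delta_pos":[0,0,130],"angular":[0,0,0],"fingers":0},{"delta_pos":[0,0,130],"angular":[0,0,0],"fingers":0}]' 40
```

```text
time_s: 13.88
eef_pos: [593.2, -105.8, 165.0]
ee_rot: [-0.0, 0.887, 0.462, -0.0]
force: [0.2, -0.6, -0.1]
grip_width: 0.998
grip_force: 0.0
time_s: 15.12
eef_pos: [594.0, -107.3, 39.8]
ee_rot: [0.001, 0.887, 0.461, 0.001]
force: [-0.5, 1.6, 6.4]
grip_width: 0.5
grip_force: 40.9
time_s: 15.75
eef_pos: [594.9, -107.8, 173.2]
ee_rot: [0.003, 0.887, 0.461, 0.003]
force: [0.3, 0.4, -1.4]
grip_width: 0.503
grip_force: 40.9
```

```bash
python3 -m jog '[{"delta_pos":[-6,379,0],"angular":[0,0,0],"fingers":0},{"delta_pos":[-6,379,0],"angular":[0,0,0],"fingers":0},{"delta_pos":[-6,379,0],"angular":[0,0,0],"fingers":0},{"delta_pos":[-6,379,0],"angular":[0,0,0],"fingers":0},{"delta_pos":[-6,379,0],"angular":[0,0,0],"fingers":0},{"delta_pos":[-6,379,0],"angular":[0,0,0],"fingers":0},{"delta_pos":[-6,379,0],"angular":[0,0,0],"fingers":0},{"delta_pos":[-6,379,0],"angular":[0,0,0],"fingers":0},{"delta_pos":[-6,379,0],"angular":[0,0,0],"fingers":0},{"delta_pos":[-6,379,0],"angular":[0,0,0],"fingers":0}]'
python3 - <<'E'
from h import *
import cv2
cv2.imwrite("pics/sc3.png",cv2.resize(ctrl.capture("scene")["pixels"][100:250,340:490],None,fx=4,fy=4))
E
```

```text
time_s: 17.0
eef_pos: [587.5, 270.7, 168.3]
ee_rot: [0.0, 0.888, 0.46, -0.0]
force: [0.7, 0.9, -0.9]
grip_width: 0.504
grip_force: 41.0
```

View pics/sc3.png

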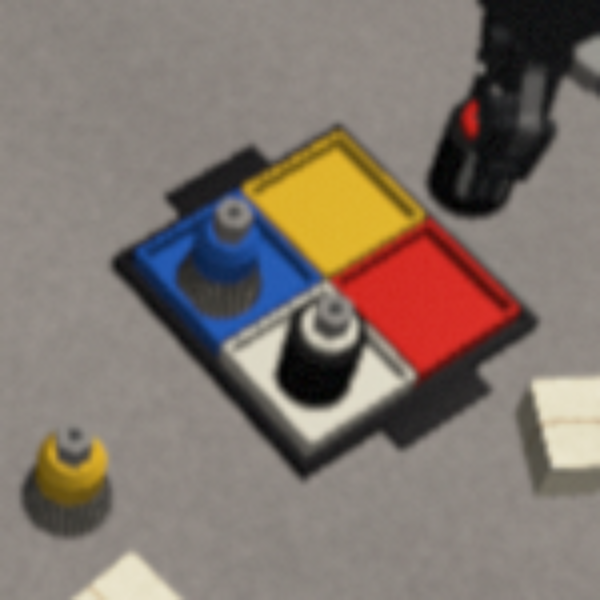

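The white drum stands centred in its insert and the red drum is held above the tray. I'll set it down, then fetch the yellow brush.

```bash
python3 -m jog '[{"delta_pos":[0,0,-50],"angular":[0,0,0],"fingers":0},{"delta_pos":[0,0,-90],"angular":[0,0,0],"fingers":0},{"delta_pos":[0,0,-108],"angular":[0,0,0],"fingers":0},{"delta_pos":[0,0,-114],"angular":[0,0,0],"fingers":0},{"delta_pos":[0,0,-118],"angular":[0,0,0],"fingers":0},{"delta_pos":[0,0,-118],"angular":[0,0,0],"fingers":0}]'
python3 -m jog '[{"delta_pos":[0,0,0],"angular":[0,0,0],"fingers":0.75},{"delta_pos":[0,0,0],"angular":[0,0,0],"fingers":0.75},{"delta_pos":[0,0,0],"angular":[0,0,0],"fingers":0.75},{"delta_pos":[0,0,0],"angular":[0,0,0],"fingers":0.75},{"delta_pos":[0,0,30],"angular":[0,0,0],"fingers":0.75},{"delta_pos":[0,0,75],"angular":[0,0,0],"fingers":0.75},{"delta_pos":[0,0,110],"angular":[0,0,0],"fingers":0.75},{"delta_pos":[0,0,110],"angular":[0,0,0],"fingers":0.75}]'
python3 -m jog '[{"delta_pos":[23,-240,5],"angular":[0,0,0],"fingers":1},{"delta_pos":[23,-240,5],"angular":[0,0,0],"fingers":1},{"delta_pos":[23,-240,5],"angular":[0,0,0],"fingers":1},{"delta_pos":[23,-240,5],"angular":[0,0,0],"fingers":1},{"delta_pos":[23,-240,5],"angular":[0,0,0],"fingers":1},{"delta_pos":[23,-240,5],"angular":[0,0,0],"fingers":1},{"delta_pos":[23,-240,5],"angular":[0,0,0],"fingers":1}]'
```

```text
time_s: 17.8
eef_pos: [587.7, 271.9, 51.3]
ee_rot: [0.0, 0.888, 0.461, 0.001]
force: [-0.3, 0.5, -0.0]
grip_width: 0.504
grip_force: 41.1
time_s: 18.8
eef_pos: [588.3, 272.1, 163.4]
ee_rot: [0.001, 0.887, 0.461, 0.003]
force: [0.2, -0.5, -0.2]
grip_width: 0.749
grip_force: 0.0
time_s: 19.68
eef_pos: [610.0, 33.2, 164.9]
ee_rot: [-0.0, 0.887, 0.462, -0.0]
force: [-0.1, -0.1, 0.5]
grip_width: 1.002
grip_force: 0.0
```

```bash
python3 - <<'E'
from h import *
import cv2
c=ctrl.capture("wrist"); im=c["pixels"].copy()
a=np.radians(-35); d=57*np.array([np.cos(a),np.sin(a)]); w=11*np.array([-np.sin(a),np.cos(a)])
for z in(30,):
  for s in(1,-1):
    for k in(1,-1):
      q=proj(c,[*(np.array([611,32])+s*d+k*w),z]); cv2.drawMarker(im,tuple(int(round(x)) for x in q),(255,0,255),cv2.MARKER_CROSS,8,1)
q=proj(c,[611,32,70]); cv2.drawMarker(im,tuple(int(round(x)) for x in q),(255,0,255),cv2.MARKER_CROSS,8,1)
cv2.imwrite("pics/w3.png",im)
E
```

```text
(no output)
```

View pics/w3.png

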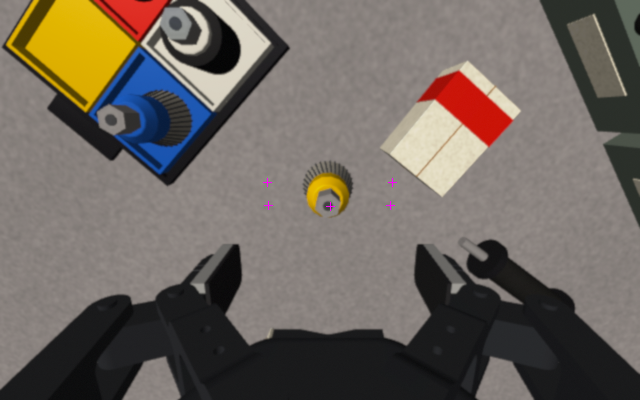

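The marker is on the yellow boss at (328,206). The box edge passes about 25 px from the right finger's swept corner. I'll descend with the jaws only 0.75 open for margin.

```bash
python3 -m jog '[{"delta_pos":[0,-1,0],"angular":[0,0,0],"fingers":0.75},{"delta_pos":[0,-1,-45],"angular":[0,0,0],"fingers":0.75},{"delta_pos":[0,-1,-90],"angular":[0,0,0],"fingers":0.75},{"delta_pos":[0,-1,-115],"angular":[0,0,0],"fingers":0.75},{"delta_pos":[0,-1,-127],"angular":[0,0,0],"fingers":0.75},{"delta_pos":[0,-1,-127],"angular":[0,0,0],"fingers":0},{"delta_pos":[0,-1,-127],"angular":[0,0,0],"fingers":0},{"delta_pos":[0,-1,-127],"angular":[0,0,0],"fingers":0},{"delta_pos":[0,-1,-127],"angular":[0,0,0],"fingers":0},{"delta_pos":[0,-1,-127],"angular":[0,0,0],"fingers":0}]' 40
python3 -m jog '[{"delta_pos":[0,0,0],"angular":[0,0,0],"fingers":0},{"delta_pos":[0,0,20],"angular":[0,0,0],"fingers":0},{"delta_pos":[0,0,75],"angular":[0,0,0],"fingers":0},{"delta_pos":[0,0,130],"angular":[0,0,0],"fingers":0},{"delta_pos":[0,0,130],"angular":[0,0,0],"fingers":0}]' 40
python3 -m jog '[{"delta_pos":[-102,226,0],"angular":[0,0,0],"fingers":0},{"delta_pos":[-102,226,0],"angular":[0,0,0],"fingers":0},{"delta_pos":[-102,226,0],"angular":[0,0,0],"fingers":0},{"delta_pos":[-102,226,0],"angular":[0,0,0],"fingers":0},{"delta_pos":[-102,226,0],"angular":[0,0,0],"fingers":0},{"delta_pos":[-102,226,0],"angular":[0,0,0],"fingers":0},{"delta_pos":[-102,226,0],"angular":[0,0,0],"fingers":0},{"delta_pos":[-102,226,0],"angular":[0,0,0],"fingers":0}]'
```

```text
time_s: 20.98
eef_pos: [610.9, 30.8, 39.4]
ee_rot: [0.001, 0.888, 0.461, 0.001]
force: [-1.0, 0.7, 6.2]
grip_width: 0.427
grip_force: 40.6
time_s: 21.6
eef_pos: [611.8, 30.6, 172.8]
ee_rot: [0.002, 0.887, 0.461, 0.003]
force: [-0.4, -0.4, -1.2]
grip_width: 0.433
grip_force: 40.4
time_s: 22.6
eef_pos: [508.7, 255.9, 168.1]
ee_rot: [-0.0, 0.888, 0.46, -0.0]
force: [-0.5, 0.9, -1.9]
grip_width: 0.43
grip_force: 40.6
```

Placing the yellow brush, then retreating and looking.

```bash
python3 -m jog '[{"delta_pos":[0,1,-50],"angular":[0,0,0],"fingers":0},{"delta_pos":[0,1,-90],"angular":[0,0,0],"fingers":0},{"delta_pos":[0,1,-108],"angular":[0,0,0],"fingers":0},{"delta_pos":[0,1,-114],"angular":[0,0,0],"fingers":0},{"delta_pos":[0,1,-118],"angular":[0,0,0],"fingers":0},{"delta_pos":[0,1,-118],"angular":[0,0,0],"fingers":0}]'
python3 -m jog '[{"delta_pos":[0,0,0],"angular":[0,0,0],"fingers":0.75},{"delta_pos":[0,0,0],"angular":[0,0,0],"fingers":0.75},{"delta_pos":[0,0,0],"angular":[0,0,0],"fingers":0.75},{"delta_pos":[0,0,0],"angular":[0,0,0],"fingers":0.75},{"delta_pos":[0,0,30],"angular":[0,0,0],"fingers":0.75},{"delta_pos":[0,0,75],"angular":[0,0,0],"fingers":0.75},{"delta_pos":[0,0,130],"angular":[0,0,0],"fingers":0.75},{"delta_pos":[-100,0,190],"angular":[0,0,0],"fingers":0.75},{"delta_pos":[-100,0,190],"angular":[0,0,0],"fingers":0.75},{"delta_pos":[-100,0,190],"angular":[0,0,0],"fingers":0.75}]'
python3 - <<'E'
from h import *
import cv2
im=ctrl.capture("scene")["pixels"]
cv2.imwrite("pics/sc4.png",cv2.resize(im[115:315,140:490],None,fx=2.25,fy=2.25,interpolation=cv2.INTER_CUBIC))
E
```

```text
time_s: 23.35
eef_pos: [508.7, 257.9, 51.1]
ee_rot: [0.0, 0.888, 0.461, 0.001]
force: [-0.5, -0.2, -1.2]
grip_width: 0.432
grip_force: 40.6
time_s: 24.6
eef_pos: [406.9, 258.3, 242.7]
ee_rot: [0.0, 0.887, 0.462, 0.002]
force: [0.0, -0.1, 0.6]
grip_width: 0.75
grip_force: 0.0
```

View pics/sc4.png

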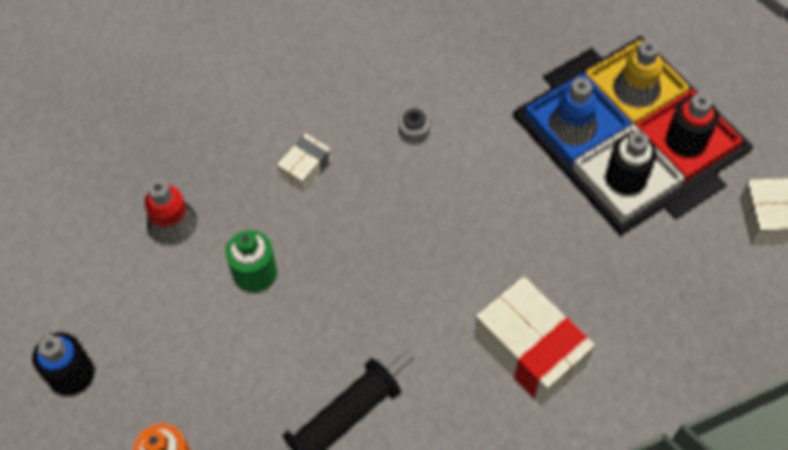

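All four parts stand upright and centred in their own inserts. The red brush (165,205) and blue drum (63,360) stand where they began, and the arm is clear.

```bash
python3 -m jog '[{"delta_pos":[0,0,0],"angular":[0,0,0],"fingers":0.75},{"delta_pos":[0,0,0],"angular":[0,0,0],"fingers":0.75}]' >/dev/null; python3 -c "
from rig import ctrl
print(ctrl.finish_job())"
```

```text
the job is handed in; nothing more can be done
None
```

The job is handed in at about 25 s: in the last picture all four ordered parts stand upright in the inserts of their colour, and the red brush and blue drum are untouched; the hand-in gave no verdict.

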